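# Change the marked bottle in a laundry's dosing rack

## Task

The red lamp on the dosing rack shows which bottle has run out: take that one out and stand it upright in the free cell of the red returns crate, then stand the full spare of the same colour from the counter upright in the bay it came from. Last, slide the clear guard so that it sits centred over the fresh bottle (push it aside first if it is in your way), and leave every other bottle and everything else on the counter where it is.

Things in the scene. Friction and masses are not known exactly. Their poses are not given: they have to be found in the camera images.
- rack: grey dosing rack, fixed; bays at y -110, 0, +110 mm. Base plate x -65 to +140, y +-190 mm, 10 mm thick; each bay a square steel pocket 70 mm inside, walls 4 mm thick to 40 mm above the table, floor at 10 mm. Posts at x 100, y +-180 mm carry a rail along y at x 100, 165 mm high. Origin on the table under the middle bay's centre; x away from the robot
- guard (a joint): clear guard plate sliding over the bays: 80 mm along rack y, rack x -42 to +83 mm, 160 to 166 mm above the table (its carriage on the rail to 179 mm). Value in m along rack +y: 0 centred over the bay at -110 mm, 0.11 the middle one, 0.22 the bay at +110 mm (stops at 0 and 0.22). Slides with about 2 N, stays where left; starts anywhere
- guard_fin (a point): grip point on the guard's orange fin, 188 mm above the table, right over the middle (x = 0) of the row of bays. The fin is 16 mm thick along the rack's y, 50 mm long along its x and stands from 166 to 202 mm above the table
- marked_bay (a point): centre of the floor of the bay marked by a red lamp. Each bay has a pair of lamp domes 19 mm tall on the base plate, 53 mm in front of and 127 mm behind its centre: red at one bay, green at the other two
- crate: red returns crate, fixed, open above, 170 mm along its x by 86 mm along its y, 55 mm high, walls 4 mm, floor 5 mm thick, split by a wall into two cells (centres at x = -40 and +40 mm). Origin: centre of its underside
- free_cell (a point): centre of the floor of the crate's unoccupied cell (79 x 78 mm inside), where a flat black round pad 52 mm wide lies
- old_bottle: closed round plastic bottle, 56 mm diameter body to 84 mm height, shoulder narrowing to a 26 mm neck at 100 mm, black round cap 36 mm diameter from 106 to 132 mm height (the grip). Origin: centre of its underside; z up its axis. Green, stands in the crate's other cell; leave alone
- carton: green closed carton 60 x 45 x 85 mm high with a paper band; origin centre of underside; leave alone
- cup: orange open measuring cup, 58 mm diameter, 60 mm high; origin centre of underside; leave alone
- can: bare metal can, 52 mm diameter, 110 mm high, beside the rack; leave alone
- jar: glass jar with a red lid, 68 mm diameter, 90 mm high, beside the rack; leave alone
- rack_blue: closed round plastic bottle, 56 mm diameter body to 84 mm height, shoulder narrowing to a 26 mm neck at 100 mm, black round cap 36 mm diameter from 106 to 132 mm height (the grip). Origin: centre of its underside; z up its axis. Blue, spent (0.08 kg or so), stands in one of the rack's bays
- spare_blue: closed round plastic bottle, 56 mm diameter body to 84 mm height, shoulder narrowing to a 26 mm neck at 100 mm, black round cap 36 mm diameter from 106 to 132 mm height (the grip). Origin: centre of its underside; z up its axis. Blue, full (0.25 to 0.4 kg), one of three spares standing on the table in front of the rack
- rack_yellow: closed round plastic bottle, 56 mm diameter body to 84 mm height, shoulder narrowing to a 26 mm neck at 100 mm, black round cap 36 mm diameter from 106 to 132 mm height (the grip). Origin: centre of its underside; z up its axis. Yellow, spent (0.08 kg or so), stands in one of the rack's bays
- spare_yellow: closed round plastic bottle, 56 mm diameter body to 84 mm height, shoulder narrowing to a 26 mm neck at 100 mm, black round cap 36 mm diameter from 106 to 132 mm height (the grip). Origin: centre of its underside; z up its axis. Yellow, full (0.25 to 0.4 kg), one of three spares standing on the table in front of the rack
- rack_white: closed round plastic bottle, 56 mm diameter body to 84 mm height, shoulder narrowing to a 26 mm neck at 100 mm, black round cap 36 mm diameter from 106 to 132 mm height (the grip). Origin: centre of its underside; z up its axis. White, spent (0.08 kg or so), stands in one of the rack's bays
- spare_white: closed round plastic bottle, 56 mm diameter body to 84 mm height, shoulder narrowing to a 26 mm neck at 100 mm, black round cap 36 mm diameter from 106 to 132 mm height (the grip). Origin: centre of its underside; z up its axis. White, full (0.25 to 0.4 kg), one of three spares standing on the table in front of the rack

How it is judged:
By the outcome, as a careful person would: the job done as asked, in the order asked, and still so for the second after the job is handed in, with the robot touching nothing.
It also fails if it takes over 69 s, if anything falls off the work surface, if the arm or the gripper's body presses on something with over 40 N, if the wrist force passes 120 N, or if a joint passes its speed limit or range.

## Robot

A 6-joint arm with a two-finger parallel gripper is mounted at the origin on the work surface. World frame = base frame: x ahead of the robot, y to its left, z up, the work surface at z = 0. Lengths are in m, angles in rad, forces in N, time in s.
With the tool pointing down it reaches from about 0.35 to 0.775 m from the base axis. Payload 7.3 kg.
Tool frame: the origin (TCP) lies on the mounting face of the last link; the fingertips stand 178 mm ahead of it and the grasp point (between the pads) lies 159 mm ahead of it (robot.grip_depth is the distance from the TCP to the grasp point, in m); z points along the fingers, y is the line along which they close (so a half turn about z gives the same grasp; the last joint's range is limited). The gripper opens to 92 mm and grips with 3 to 60 N. Pads are 19 mm wide; open, the fingers measure 130 mm over their backs; the gripper's body (75 mm by 190 mm) begins 47 mm behind the grasp point.
Start: joints at [1.078, 0.342, 1.524, -0, 1.275, -0.146], TCP at [0.178, 0.494, 0.405] pointing down, gripper open.
Joint ranges: [-2.53, 2.53], [-0.77, 2.02], [0.04, 2.7], [-1, 4.14], [0.28, 2.66], [-3.11, 3.11]. Speed limits (rad/s): [2.57, 2.57, 3.14, 3.14, 3.14, 3.14].

## Interface

Orientations are given as [roll, pitch, yaw] about the fixed x, y, z axes, in that order (R = Rz(yaw) Ry(pitch) Rx(roll)).
In Python, from cell import observe, cams, robot, models gives the robot as it stands.
- The arm moves only by the shell command python3 -m jog 'ROWS' [FORCE]. ROWS is JSON, a list of rows, each a list of 3 entries, a list of its own where there are three numbers: the shift along the tool's x, y, z each as a share of 0.4 m, from -1 to 1, then the turn about the tool's z as a share of pi rad, from -1 to 1, then the closure, from 0 (fully open) to 1 (shut). In form: [[[x, y, z], turn, jaw], ...]. A call has 1 to 12 rows; each row is the pose to reach, as a shift and turn from the pose commanded when the call began, along the tool's axes at that moment, turning the shorter way round; what a row does not reach only later rows make up. A row lasts 1/8 s, in which the tool goes at most 62.5 mm and 10.7 degrees, less where a joint would pass 70% of its speed; a pose out of reach is approached as far as the arm can. A call with a number of a shift or a turn outside -1 to 1 is refused whole. A call with a gripper value outside its range is refused whole. The fingers move at their own pace and stop on an object; FORCE is the grip in N (left out, the last holds). Time passes only in rows, so rows that repeat a pose let the fingers close. It gives the time, the measured TCP pose, the force, the opening and the grip force at its end, in the units of the state.
- observe(): the state, without advancing time (a new reading comes with each control period).
- cams.read_camera(name): name is "scene" or "top" or "wrist"; returns the picture (480x640x3 uint8, red, green, blue); there is no depth.
- cams.camera_model(name): a dict with "camera_matrix" (3x3 intrinsics, pixels), "pose" (4x4, takes a point from camera to world coordinates). Camera axes: x right, y down, z forward; pixel columns grow to the right and rows downward; lengths in m; the calibration is good to about 2 mm. A picture is of the moment at which its call begins: read the wrist's pose just before it. camera_model takes no time and is no camera call; for the wrist camera it gives the pose at the moment of the call.
- robot.hand_in(): hands the job in; it is judged then, once.
Trained networks look in the newest picture that a camera, given by its name, has taken for a name from the list of things; names that differ only in an ending like _2 or _b are one class to them, and where a whole thing is asked for, a point or a joint stands for the part that bears it (a point fixed in the world has none). Each returns a list of dicts, best first, with "confidence" (0 to 1); they miss things now and then, are a little off and sometimes report something else, mostly with a low value. They report only what shows in the picture. A call takes as long as a camera call.
- models.find_in(target, camera): "position" ([x, y, z] in m, in world coordinates, good to about 4 mm: the middle of the surface that is visible of it).
- models.pinpoint(target, camera): "position" ([x, y, z] in m, in world coordinates, good to about 4 mm: a listed point, or the origin of a listed thing).
The state is a dict: "time": time; "qpos": joint angles; "qvel": joint speeds; "joint_efforts": joint torques, N m; "tool_pos": TCP position; "tool_rot": TCP orientation; "contact_force": force on the tool from outside, world axes, zero at the start; "torque": the same for the moment, N m; "opening": finger opening in m; "grip_force": force on a finger pad.
Only numpy, scipy, OpenCV 4.12 (cv2) and the standard library are available. Lean on these libraries where they do the work, as an engineer would, in place of code of your own. Each camera call takes 0.05 s, during which the arm holds its last target. There are 200 camera calls.

## Working session

There is one attempt and no reset: what is moved stays moved. The work goes in short steps, Python scripts to look and compute and a shell command to move; the robot and the scene stay as the last step left them, time stands still between calls to the robot, and variables do not carry over. Pictures are saved under pics/ and viewed, at most 10 in all, crops included, and the job is handed in when it is done.

```bash
ls; mkdir -p pics; python3 - <<'E'
from cell import observe,cams,robot,models
import cv2
s=observe();print(s['time'],s['tool_pos'],s['tool_rot'],s['opening'])
for c in('top','scene'):
    im=cams.read_camera(c);cv2.imwrite(f'pics/{c}0.png',im[:,:,::-1])
    for n in 'rack guard_fin marked_bay crate free_cell old_bottle rack_blue spare_blue rack_yellow spare_yellow rack_white spare_white carton cup can jar'.split():
        try:print(c,n,[([round(float(v),3) for v in d['position']],round(float(d['confidence']),2)) for d in models.pinpoint(n,c)[:2]])
        except Exception as e:print(n,e)
print(observe()['time'])
E
```

```text
pics
0.0 [0.17835487 0.49363277 0.40405944] [-3.14009362e+00 -2.14799114e-04  2.79480960e+00] 0.09224812029027935
top rack [([0.633, -0.001, -0.003], 0.82)]
top guard_fin [([0.63, -0.047, 0.187], 0.86)]
top marked_bay []
top crate [([0.438, 0.347, 0.0], 0.56), ([0.624, 0.322, 0.002], 0.29)]
top free_cell [([0.476, 0.342, 0.004], 0.74)]
top old_bottle [([0.4, 0.35, 0.001], 0.67)]
top rack_blue [([0.63, -0.001, 0.01], 0.55), ([0.474, 0.343, 0.003], 0.26)]
top spare_blue [([0.461, -0.19, 0.003], 0.61)]
top rack_yellow [([0.616, -0.11, 0.01], 0.6)]
top spare_yellow [([0.436, 0.11, -0.001], 0.78), ([0.46, -0.19, 0.001], 0.47)]
top rack_white [([0.651, 0.104, 0.013], 0.95), ([0.629, 0.322, -0.001], 0.75)]
top spare_white [([0.436, -0.087, 0.003], 0.65)]
top carton [([0.467, -0.009, 0.003], 0.81)]
top cup [([0.437, 0.187, -0.004], 0.84)]
top can [([0.627, 0.322, 0.002], 0.74)]
top jar [([0.612, -0.33, -0.003], 0.62)]
scene rack [([0.631, 0.001, -0.002], 0.89)]
scene guard_fin [([0.63, -0.04, 0.188], 0.84), ([0.631, -0.005, 0.011], 0.54)]
scene marked_bay []
scene crate [([0.437, 0.346, 0.004], 0.87)]
scene free_cell [([0.476, 0.345, 0.01], 0.55)]
scene old_bottle [([0.396, 0.357, 0.002], 0.95)]
scene rack_blue [([0.632, -0.004, 0.011], 0.8)]
scene spare_blue [([0.464, -0.195, 0.0], 0.7), ([0.433, 0.109, -0.001], 0.45)]
scene rack_yellow []
scene spare_yellow [([0.436, 0.108, -0.003], 0.76)]
scene rack_white [([0.656, 0.108, 0.009], 0.85), ([0.398, 0.357, 0.005], 0.22)]
scene spare_white [([0.435, -0.085, -0.008], 0.82)]
scene carton [([0.466, -0.013, 0.002], 0.56)]
scene cup [([0.433, 0.189, 0.0], 0.91), ([0.612, -0.334, 0.002], 0.56)]
scene can [([0.631, 0.326, -0.004], 0.89), ([0.631, -0.001, -0.001], 0.3)]
scene jar [([0.611, -0.331, -0.0], 0.57)]
1.7
```

View pics/top0.png

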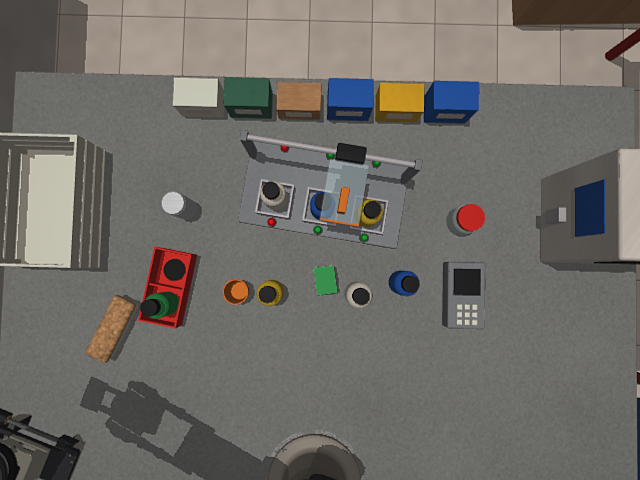

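View pics/scene0.png

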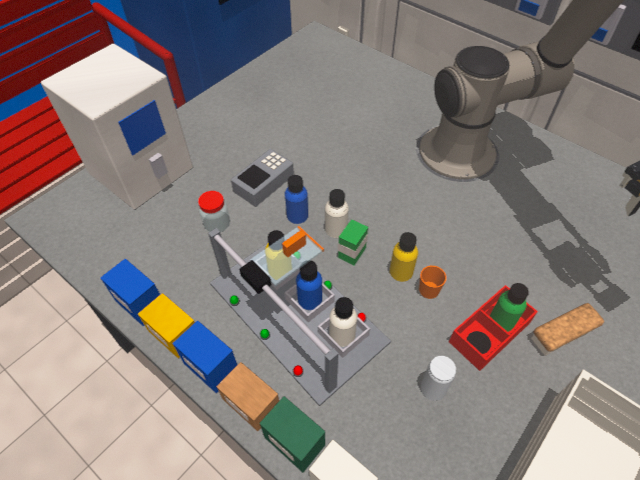

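The red lamps, at top-view px (271,222) and (285,148), flank the white bottle's bay at px (271,190). The guard, with its fin at px (344,199), sits between the middle and yellow bays, so it is clear of white. The pad in the free crate cell is at px (174,270), and the white spare is at px (359,295). Next I'll measure these precisely.

```bash
cat > h.py <<'E'
from cell import observe,cams,robot,models
import cv2,numpy as np
from scipy.optimize import least_squares
def proj(c,P):
    m=cams.camera_model(c);T=np.linalg.inv(m['pose']);q=np.atleast_2d(P)@T[:3,:3].T+T[:3,3]
    q=q@np.array(m['camera_matrix']).T;return q[:,:2]/q[:,2:]
def blob(mask,near,r=25):
    n,l,s,c=cv2.connectedComponentsWithStats(mask.astype(np.uint8))
    k=[i for i in range(1,n) if s[i,4]>=6 and np.hypot(*(c[i]-near))<r]
    if not k:return None
    i=min(k,key=lambda i:np.hypot(*(c[i]-near)));return c[i],s[i,4]
th=np.linspace(0,2*np.pi,40,endpoint=False)
def cyl(x,y,r,z0,z1):return np.array([[x+r*np.cos(t),y+r*np.sin(t),z] for z in(z0,z1) for t in th])
def hullc(c,P):
    h=cv2.convexHull(proj(c,P).astype(np.float32));m=cv2.moments(h);return np.array([m['m10'],m['m01']])/m['m00']
def solve(c,ims,x,y,r,z0,z1,masks):
    b=blob(masks,hullc(c,cyl(x,y,r,z0,z1)),12)
    if b is None:return None
    f=least_squares(lambda p:hullc(c,cyl(*p,r,z0,z1))-b[0],[x,y],diff_step=1e-3);return f.x.round(4),b[1]
def look(c,caps):
    im=cams.read_camera(c).astype(int);mk=im.max(2)<60
    for n,(x,y,r,z0,z1) in caps.items():print(c,n,solve(c,im,x,y,r,z0,z1,mk))
    return im
E
cat > m1.py <<'E'
from h import *
caps=dict(rw=(.653,.106,.018,.116,.142),ry=(.616,-.11,.018,.116,.142),rb=(.631,-.003,.018,.116,.142),sw=(.435,-.086,.018,.106,.132),sb=(.462,-.19,.018,.106,.132),sy=(.436,.109,.018,.106,.132),old=(.398,.354,.018,.111,.137),pad=(.476,.344,.026,.005,.007))
obs=[]
for c in('top','scene'):
    im=look(c,caps);R,G,B=im[...,0],im[...,1],im[...,2]
    red=(R>120)&(G<60)&(B<60);gr=(G>90)&(R<70)&(B<90)
    for by in(-.11,0,.11):
        for lx in(-.053,.127):
            a=-.165;x=.632+lx*np.cos(a)-by*np.sin(a);y=0+lx*np.sin(a)+by*np.cos(a)
            b=blob(red if by>0 else gr,proj(c,[x,y,.018])[0],14)
            print(c,by,lx,b)
            if b:obs.append((c,lx,by,b[0]))
def res(p):
    o=[]
    for c,lx,ly,px in obs:
        o.append(proj(c,[p[0]+lx*np.cos(p[2])-ly*np.sin(p[2]),p[1]+lx*np.sin(p[2])+ly*np.cos(p[2]),.018])[0]-px)
    return np.ravel(o)
f=least_squares(res,[.632,0,-.165],diff_step=1e-4,loss='soft_l1');p=f.x
print('rack',p,res(p).round(1));print('bay',p[0]-.11*np.sin(p[2]),p[1]+.11*np.cos(p[2]))
E
python3 m1.py
```

```text
top rw (array([0.6552, 0.1066]), np.int32(240))
top ry (array([ 0.6192, -0.108 ]), np.int32(236))
top rb (array([0.6346, 0.0042]), np.int32(105))
top sw (array([ 0.4365, -0.0885]), np.int32(222))
top sb (array([ 0.4652, -0.1922]), np.int32(244))
top sy (array([0.4359, 0.1082]), np.int32(224))
top old (array([0.4026, 0.3527]), np.int32(295))
top pad (array([0.4812, 0.3402]), np.int32(355))
top -0.11 -0.053 (array([363.6       , 236.83333333]), np.int32(30))
top -0.11 0.127 (array([375.75  , 162.5625]), np.int32(16))
top 0 -0.053 (array([316.89285714, 229.        ]), np.int32(28))
top 0 0.127 (array([329.5  , 154.875]), np.int32(16))
top 0.11 -0.053 (array([270.625, 221.2  ]), np.int32(40))
top 0.11 0.127 (array([283.57142857, 147.38095238]), np.int32(21))
scene rw (array([0.6517, 0.11  ]), np.int32(296))
scene ry (array([ 0.6127, -0.1132]), np.int32(134))
scene rb (array([0.6319, 0.0018]), np.int32(258))
scene sw (array([ 0.434 , -0.0853]), np.int32(208))
scene sb (array([ 0.4629, -0.1887]), np.int32(210))
scene sy (array([0.4326, 0.1116]), np.int32(237))
scene old (array([0.4   , 0.3562]), np.int32(308))
scene pad (array([0.4726, 0.3436]), np.int32(303))
scene -0.11 -0.053 None
scene -0.11 0.127 (array([233.75757576, 299.51515152]), np.int32(66))
scene 0 -0.053 (array([327.88095238, 283.92857143]), np.int32(42))
scene 0 0.127 (array([264.31818182, 333.24242424]), np.int32(66))
scene 0.11 -0.053 (array([361.6744186 , 315.97674419]), np.int32(43))
scene 0.11 0.127 (array([297.66233766, 370.06493506]), np.int32(77))
rack [ 6.33394034e-01 -5.48771432e-04 -1.36591569e-01] [-0.5  0.9 -0.8 -0.1 -0.3  1.2 -0.6  0.2 -0.4  1.5 -0.7  0.3 -1.   0.
 -1.7  0.3 -0.8 -0.1 -1.5  0.4 -0.7 -0.3]
bay 0.6483724289274657 0.10842667387975828
```

```bash
cat > d.py <<'E'
import sys
from h import *
from scipy.spatial.transform import Rotation as Ro
def sh(x,y,z,yaw=None,s=None):
    s=s or observe();R=Ro.from_euler('xyz',s['tool_rot']).as_matrix()
    d=R.T@(np.array([x,y,z])-s['tool_pos'])/.4
    y0=s['tool_rot'][2];t=0 if yaw is None else -((yaw-y0+np.pi)%(2*np.pi)-np.pi)/np.pi
    return d.round(4),round(t,4)
if __name__=='__main__':
    s=observe();print('t',round(s['time'],2),s['tool_pos'].round(4),s['tool_rot'].round(3),'F',np.round(s['contact_force'],1),'op',s['opening'])
    for a in sys.argv[1:]:
        v=list(map(float,a.split(',')));print(a,*sh(*v))
E
python3 d.py .6535,.108,.40,3.005 .6535,.108,.36,3.005
```

```text
t 1.8 [0.1784 0.4937 0.4047] [3.142 0.    2.795] F [-0.6 -0.1 -0.2] op 0.09182805101739573
.6535,.108,.40,3.005 [-1.4448 -0.5032  0.0118] -0.0669
.6535,.108,.36,3.005 [-1.4448 -0.5032  0.1118] -0.0669
```

```bash
python3 -m jog '[[[-0.98,-0.34,0],-0.067,0],[[-0.98,-0.34,0],-0.067,0],[[-0.98,-0.34,0],-0.067,0],[[-0.98,-0.34,0],-0.067,0],[[-0.98,-0.34,0],-0.067,0],[[-0.98,-0.34,0],-0.067,0],[[-0.98,-0.34,0],-0.067,0],[[-0.98,-0.34,0],-0.067,0],[[-0.98,-0.34,0],-0.067,0]]' | tail -3; python3 d.py .6535,.108,.40,3.005
```

```text
contact_force: [-0.7, 0.9, -0.4]
opening: 0.0916
grip_force: 0.0
t 2.92 [0.5005 0.2328 0.4045] [ 3.141e+00 -1.000e-03  3.005e+00] F [-0.7  0.9 -0.4] op 0.09162408446922597
.6535,.108,.40,3.005 [-0.4215 -0.257   0.0109] -0.0
```

```bash
python3 -m jog '[[[-0.4215,-0.257,0.05],0,0],[[-0.4215,-0.257,0.05],0,0],[[-0.4215,-0.257,0.05],0,0],[[-0.4215,-0.257,0.05],0,0],[[-0.4215,-0.257,0.05],0,0],[[-0.4215,-0.257,0.05],0,0]]' | tail -3; python3 - <<'E'
from d import *
s=observe();print(s['time'],s['tool_pos'])
im=look('wrist',dict(rw=(.6535,.108,.018,.116,.142)))
cv2.imwrite('pics/w1.png',im[...,::-1].astype(np.uint8))
for n in('rack_white','marked_bay','rack'):print(n,[(np.round(d['position'],4),d['confidence']) for d in models.pinpoint(n,'wrist')[:2]])
print(proj('wrist',[[.6535,.108,.142],[.648,.1085,.01]]))
E
```

```text
contact_force: [-0.6, -0.7, -0.2]
opening: 0.0919
grip_force: 0.0
3.675 [0.65276977 0.10982597 0.38537201]
wrist rw (array([0.6525, 0.1078]), np.int32(2099))
rack_white [(array([0.6556, 0.1073, 0.0095]), 0.6)]
marked_bay []
rack []
[[314.74675325 255.20954251]
 [314.85883364 214.89642782]]
```

View pics/w1.png

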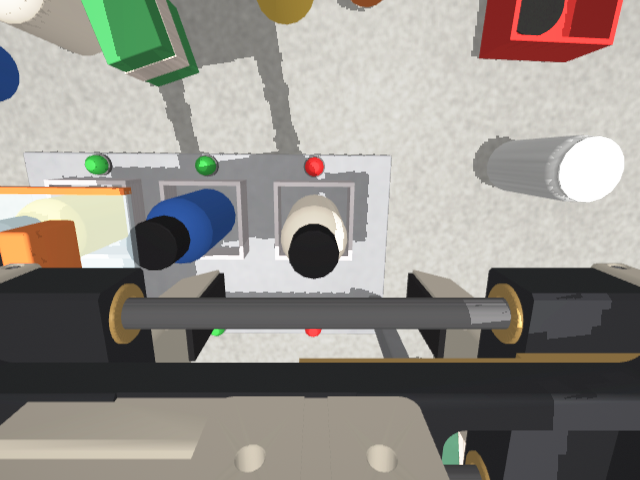

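The wrist view shows the white bottle's cap at px (314,250), in line with the red lamps at (314,166) and (313,330). It is centred between the fingers, and the pocket rim spans columns 275–354.

```bash
python3 - <<'E'
from d import *
a=-.137;R=np.array([[np.cos(a),-np.sin(a)],[np.sin(a),np.cos(a)]])
for h in(.039,):
  for l in((-h,-h),(-h,h),(h,h),(h,-h)):print(proj('wrist',[*(np.array([.648,.1085])+R@l),.04]))
print(proj('wrist',[*(np.array([.648,.1085])+R@[-.053,0]),.019]))
E
python3 d.py .653,.108,.288,3.005
```

```text
[[274.11970072 179.98065103]]
[[355.50940199 180.09433785]]
[[353.14585148 257.95062264]]
[[276.36211982 257.84194491]]
[[314.87971795 164.50145532]]
t 3.88 [0.6532 0.109  0.3855] [3.141e+00 1.000e-03 3.007e+00] F [-0.1  0.2 -0.3] op 0.09175711973444928
.653,.108,.288,3.005 [ 0.0004 -0.0027  0.2437] 0.0006
```

```bash
python3 -m jog '[[[0,-0.0025,0.12],0,0],[[0,-0.0025,0.2437],0,0],[[0,-0.0025,0.2437],0,0],[[0,-0.0025,0.2437],0,0],[[0,-0.0025,0.2437],0,1],[[0,-0.0025,0.2437],0,1],[[0,-0.0025,0.2437],0,1],[[0,-0.0025,0.2437],0,1],[[0,-0.0025,0.2437],0,1],[[0,-0.0025,0.2437],0,1],[[0,-0.0025,0.2437],0,1]]' 25; python3 d.py
```

```text
time: 5.25
tool_pos: [0.6538, 0.1069, 0.2872]
tool_rot: [3.142, -0.0, 3.005]
contact_force: [0.5, -0.6, -0.1]
opening: 0.0355
grip_force: 25.0
t 5.25 [0.6538 0.1069 0.2872] [ 3.142 -0.     3.005] F [ 0.5 -0.6 -0.1] op 0.03547757056256459
```

```bash
python3 -m jog '[[[0,0,-0.1],0,1],[[0,0,-0.2],0,1],[[0,0,-0.3],0,1],[[0,0,-0.3],0,1],[[0,0,-0.3],0,1]]'; python3 d.py .477,.342,.407 
```

```text
time: 5.88
tool_pos: [0.6536, 0.1068, 0.4061]
tool_rot: [-3.141, -0.002, 3.005]
contact_force: [-0.0, -0.3, -1.4]
opening: 0.0355
grip_force: 25.0
t 5.88 [0.6536 0.1068 0.4061] [-3.141e+00 -2.000e-03  3.005e+00] F [-0.  -0.3 -1.4] op 0.035537119363586396
.477,.342,.407 [ 0.5172  0.5224 -0.0014] 0
```

```bash
python3 -m jog '[[[0.1,0.1,0],0,1],[[0.2,0.2,0],0,1],[[0.3,0.3,0],0,1],[[0.4,0.4,0],0,1],[[0.48,0.48,0],0,1],[[0.517,0.522,0],0,1],[[0.517,0.522,0],0,1],[[0.517,0.522,0],0,1],[[0.517,0.522,0],0,1]]'|tail -2; python3 - <<'E'
from d import *
s=observe();print(s['tool_pos'],s['tool_rot'])
im=look('wrist',dict(rw=(.477,.342,.018,.106+.13,.132+.13)))
cv2.imwrite('pics/w2.png',im[...,::-1].astype(np.uint8))
for c in('wrist','top','scene'):
  if c!='wrist':cams.read_camera(c)
  for n in('free_cell','old_bottle','crate','rack_white'):print(c,n,[(np.round(d['position'],4),d['confidence']) for d in models.pinpoint(n,c)[:1]])
E
```

```text
opening: 0.0354
grip_force: 25.0
[0.47800223 0.34091662 0.40672729] [-3.14098592e+00 -5.18255921e-04  3.00378483e+00]
wrist rw None
wrist free_cell [(array([0.4778, 0.3418, 0.0039]), 0.69)]
wrist old_bottle [(array([ 4.369e-01,  1.101e-01, -1.000e-04]), 0.69)]
wrist crate [(array([0.4418, 0.3519, 0.0016]), 0.76)]
wrist rack_white [(array([0.4818, 0.342 , 0.1293]), 0.61)]
top free_cell [(array([0.4772, 0.3434, 0.0023]), 0.41)]
top old_bottle [(array([ 4.020e-01,  3.495e-01, -1.000e-04]), 0.83)]
top crate [(array([ 4.384e-01,  3.477e-01, -3.000e-04]), 0.88)]
top rack_white []
scene free_cell [(array([0.4767, 0.3456, 0.005 ]), 0.61)]
scene old_bottle [(array([0.3991, 0.3562, 0.0041]), 0.6)]
scene crate []
scene rack_white [(array([0.4773, 0.3407, 0.1333]), 0.57)]
```

View pics/w2.png

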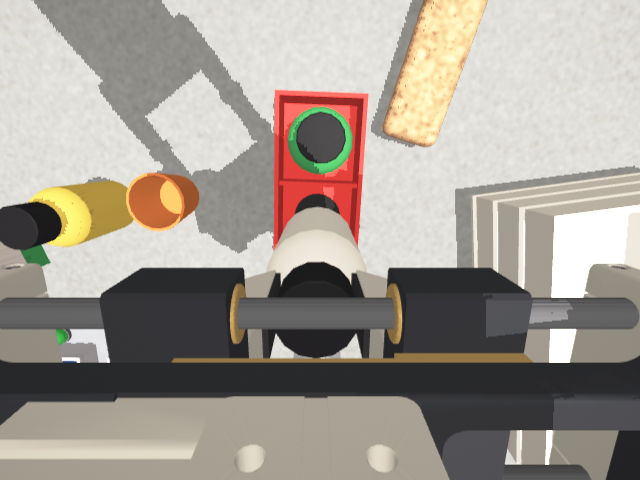

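The bottle hangs upright over the free cell: its column is 316 and the crate's centre is about 319, with the black pad visible behind it. Lowering it with a 2 mm correction in y.

```bash
python3 d.py .477,.3435,.284 .477,.3435,.31
```

```text
t 7.75 [0.4772 0.3419 0.4072] [ 3.142 -0.     3.005] F [-1.1  0.2 -1.2] op 0.03541567218619495
.477,.3435,.284 [0.0011 0.0039 0.3081] 0
.477,.3435,.31 [0.0011 0.0039 0.2431] 0
```

```bash
python3 -m jog '[[[0,0.004,0.1],0,1],[[0,0.004,0.2],0,1],[[0,0.004,0.25],0,1],[[0,0.004,0.28],0,1],[[0,0.004,0.3],0,1],[[0,0.004,0.308],0,1],[[0,0.004,0.308],0,1],[[0,0.004,0.308],0,1]]'
```

```text
time: 8.75
tool_pos: [0.4776, 0.3435, 0.2847]
tool_rot: [3.141, 0.001, 3.005]
contact_force: [0.2, 0.3, -0.9]
opening: 0.0356
grip_force: 25.0
```

```bash
python3 -m jog '[[[0,0,0.004],0,1],[[0,0,0.004],0,1]]'|grep -E 'pos|contact'; python3 -m jog '[[[0,0,0],0,0],[[0,0,0],0,0],[[0,0,0],0,0],[[0,0,0],0,0],[[0,0,-0.05],0,0],[[0,0,-0.15],0,0],[[0,0,-0.28],0,0],[[0,0,-0.28],0,0],[[0,0,-0.28],0,0]]'; python3 - <<'E'
from d import *
for c in('wrist','top','scene'):
  look(c,dict(rw=(.477,.343,.018,.111,.137),old=(.4,.354,.018,.111,.137)))
  print(c,[(np.round(d['position'],4),d['confidence']) for d in models.pinpoint('rack_white',c)[:2]])
print(sh(.4355,-.087,.395,3.005))
E
```

```text
tool_pos: [0.4775, 0.3434, 0.2825]
contact_force: [0.2, 1.0, -1.2]
time: 10.12
tool_pos: [0.4773, 0.3433, 0.3939]
tool_rot: [-3.141, -0.001, 3.005]
contact_force: [0.1, -0.3, 0.4]
opening: 0.0917
grip_force: 0.0
wrist rw (array([0.4739, 0.3415]), np.int32(1436))
wrist old None
wrist [(array([0.4798, 0.345 , 0.001 ]), 0.59), (array([0.6235, 0.3202, 0.0014]), 0.21)]
top rw None
top old None
top [(array([0.475 , 0.3408, 0.0055]), 0.47)]
scene rw (array([0.475 , 0.3458]), np.int32(325))
scene old (array([0.4029, 0.3561]), np.int32(274))
scene []
(array([-0.0422, -1.0802, -0.0028]), np.float64(0.0001))
```

```bash
python3 -m jog '[[[-0.02,-0.5,0],0,0],[[-0.042,-0.98,0],0,0],[[-0.042,-0.98,0],0,0],[[-0.042,-0.98,0],0,0],[[-0.042,-0.98,0],0,0],[[-0.042,-0.98,0],0,0],[[-0.042,-0.98,0],0,0],[[-0.042,-0.98,0],0,0],[[-0.042,-0.98,0],0,0],[[-0.042,-0.98,0],0,0]]'|grep pos; python3 - <<'E'
from d import *
look('wrist',dict(sw=(.4355,-.087,.018,.106,.132)))
print([(np.round(d['position'],4),d['confidence']) for d in models.pinpoint('spare_white','wrist')[:2]])
print(sh(.4355,-.087,.395,3.005))
E
```

```text
tool_pos: [0.441, -0.0462, 0.3943]
wrist sw (array([ 0.4341, -0.0875]), np.int32(1866))
[(array([ 0.4343, -0.0879,  0.0045]), 0.56)]
(array([-1.000e-04, -1.026e-01, -1.500e-03]), np.float64(0.0006))
```

```bash
python3 d.py .435,-.0875,.278,3.005; python3 -m jog '[[[0.001,-0.104,0],0,0],[[0.001,-0.104,0],0,0],[[0.001,-0.104,0.1],0,0],[[0.001,-0.104,0.2],0,0],[[0.001,-0.104,0.29],0,0],[[0.001,-0.104,0.29],0,0],[[0.001,-0.104,0.29],0,0]]'; python3 d.py
```

```text
t 11.78 [ 0.441  -0.0463  0.3944] [ 3.141 -0.     3.007] F [ 0.4  0.3 -0.3] op 0.09178528001939681
.435,-.0875,.278,3.005 [ 0.0009 -0.104   0.291 ] 0.0006
time: 12.65
tool_pos: [0.4354, -0.0881, 0.2796]
tool_rot: [-3.141, 0.002, 3.006]
contact_force: [-0.9, 0.4, 0.6]
opening: 0.0917
grip_force: 0.0
t 12.65 [ 0.4354 -0.0881  0.2796] [-3.141e+00  2.000e-03  3.006e+00] F [-0.9  0.4  0.6] op 0.09170974590799824
```

```bash
python3 -m jog '[[[0,0,0],0,1],[[0,0,0],0,1],[[0,0,0],0,1],[[0,0,0],0,1],[[0,0,0],0,1],[[0,0,0],0,1],[[0,0,-0.05],0,1],[[0,0,-0.15],0,1],[[0,0,-0.3],0,1],[[0,0,-0.35],0,1],[[0,0,-0.35],0,1],[[0,0,-0.35],0,1]]' 35;python3 d.py .650,.1085,.418,3.005
```

```text
time: 14.15
tool_pos: [0.4345, -0.0883, 0.4169]
tool_rot: [3.141, -0.003, 3.005]
contact_force: [-0.8, -0.8, -2.7]
opening: 0.0351
grip_force: 35.0
t 14.15 [ 0.4345 -0.0883  0.4169] [ 3.141e+00 -3.000e-03  3.005e+00] F [-0.8 -0.8 -2.7] op 0.03513194871811801
.650,.1085,.418,3.005 [-0.467   0.5606 -0.0037] 0.0001
```

```bash
python3 -m jog '[[[-0.08,0.12,0],0,1],[[-0.15,0.25,0],0,1],[[-0.19,0.38,0],0,1],[[-0.2,0.5,0],0,1],[[-0.22,0.56,0],0,1],[[-0.3,0.5606,0],0,1],[[-0.4,0.5606,0],0,1],[[-0.45,0.5606,0],0,1],[[-0.467,0.5606,0],0,1],[[-0.467,0.5606,0],0,1],[[-0.467,0.5606,0],0,1]]'|grep -E 'pos|cont'; python3 - <<'E'
from d import *
im=cams.read_camera('wrist');cv2.imwrite('pics/w3.png',im[...,::-1])
for c in('wrist','scene'):
  cams.read_camera(c)
  print([(np.round(d['position'],4),d['confidence']) for d in models.pinpoint('spare_white',c)[:2]])
print(sh(.650,.1085,.2895,3.005))
E
```

```text
tool_pos: [0.6497, 0.1086, 0.4182]
contact_force: [-0.9, -0.5, -2.1]
[(array([0.6486, 0.1097, 0.1426]), 0.98)]
[(array([0.646 , 0.1107, 0.136 ]), 0.72)]
(array([ 1.000e-04, -1.000e-04,  3.234e-01]), np.float64(0.0002))
```

View pics/w3.png

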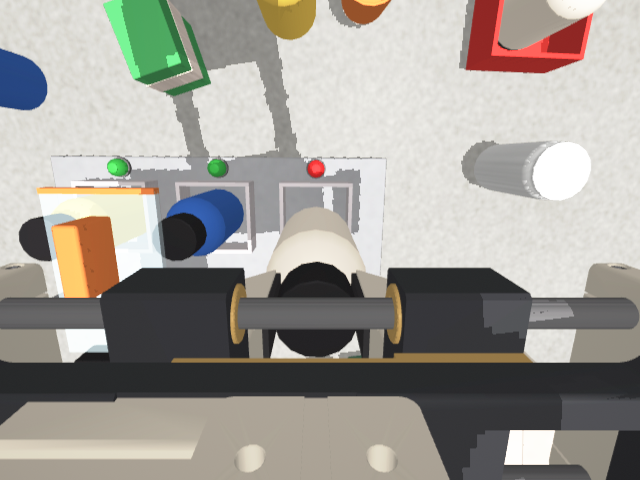

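The bottle is at column 316, lined up with the empty bay (columns 280–352) and its red lamp at (316,169). The guard is off to the left. Inserting.

```bash
python3 -m jog '[[[0,0,0.1],0,1],[[0,0,0.18],0,1],[[0,0,0.22],0,1],[[0,0,0.25],0,1],[[0,0,0.28],0,1],[[0,0,0.305],0,1],[[0,0,0.318],0,1],[[0,0,0.322],0,1],[[0,0,0.322],0,1]]'
```

```text
time: 16.9
tool_pos: [0.6505, 0.1084, 0.2899]
tool_rot: [3.141, 0.001, 3.005]
contact_force: [0.8, 0.5, -2.8]
opening: 0.0352
grip_force: 35.0
```

```bash
python3 -m jog '[[[0,0,0.004],0,1],[[0,0,0.004],0,1]]'|grep -E 'pos|contact'
```

```text
tool_pos: [0.6504, 0.1084, 0.2884]
contact_force: [0.2, -0.2, -1.3]
```

```bash
python3 -m jog '[[[0,0,0],0,0],[[0,0,0],0,0],[[0,0,0],0,0],[[0,0,0],0,0],[[0,0,-0.05],0,0],[[0,0,-0.15],0,0],[[0,0,-0.3],0,0],[[0,0,-0.32],0,0],[[0,0,-0.32],0,0]]'|grep pos; python3 - <<'E'
from d import *
a=-.137;p=np.array([.6345,-.0005])
for c in('wrist','top','scene'):
  look(c,dict(sw=(.650,.1085,.018,.116,.142)))
  for d in models.pinpoint('guard_fin',c)[:1]:
    q=np.array(d['position']);v=q[:2]-p;print(c,q.round(4),d['confidence'],'rack',v[0]*np.cos(a)+v[1]*np.sin(a),-v[0]*np.sin(a)+v[1]*np.cos(a))
print(observe()['tool_pos'],observe()['time'])
E
```

```text
tool_pos: [0.6502, 0.1084, 0.4163]
wrist sw (array([0.6478, 0.108 ]), np.int32(1593))
wrist [ 0.6269 -0.0415  0.1904] 0.76 rack -0.0019293437142068586 -0.04165378293543637
top sw None
top [ 0.6294 -0.0434  0.1866] 0.7 rack 0.000806718210212296 -0.04319455064854028
scene sw (array([0.6483, 0.1099]), np.int32(304))
scene [ 0.6297 -0.039   0.1919] 0.88 rack 0.0005029911509610643 -0.03879480635216593
[0.65039674 0.10837916 0.41453539] 18.575
```

```bash
python3 d.py .629,-.0416,.415,3.005 .629,-.0416,.351,3.005
```

```text
t 18.57 [0.6504 0.1084 0.4145] [-3.141e+00 -2.000e-03  3.005e+00] F [0.  0.5 1.1] op 0.09176181419631228
.629,-.0416,.415,3.005 [ 0.002  -0.3787 -0.001 ] 0.0001
.629,-.0416,.351,3.005 [ 0.0017 -0.3787  0.159 ] 0.0001
```

```bash
python3 -m jog '[[[0.002,-0.15,0],0,0],[[0.002,-0.3,0],0,0],[[0.002,-0.3787,0],0,0],[[0.002,-0.3787,0],0,0],[[0.002,-0.3787,0],0,0],[[0.002,-0.3787,0.08],0,0],[[0.002,-0.3787,0.14],0,0],[[0.002,-0.3787,0.156],0,0],[[0.002,-0.3787,0.156],0,0]]'|grep -E 'pos|cont'; python3 -m jog '[[[0,0,0],0,1],[[0,0,0],0,1],[[0,0,0],0,1],[[0,0,0],0,1],[[0,0,0],0,1],[[0,0,0],0,1],[[0,0,0],0,1],[[0,0,0],0,1]]' 12; python3 d.py .6495,.1085,.352,3.005
```

```text
tool_pos: [0.6292, -0.0407, 0.3538]
contact_force: [0.8, -0.3, 0.0]
time: 20.7
tool_pos: [0.629, -0.0416, 0.3536]
tool_rot: [3.142, -0.0, 3.005]
contact_force: [0.5, -0.4, 0.7]
opening: 0.0162
grip_force: 0.6
t 20.7 [ 0.629  -0.0416  0.3536] [ 3.142 -0.     3.005] F [ 0.5 -0.4  0.7] op 0.01624752717086672
.6495,.1085,.352,3.005 [2.000e-04 3.787e-01 4.000e-03] 0.0001
```

```bash
python3 -m jog '[[[0,0,0],0,1],[[0,0,0],0,1],[[0,0.05,0],0,1],[[0,0.11,0],0,1],[[0,0.17,0],0,1],[[0,0.23,0],0,1],[[0,0.29,0],0,1],[[0,0.34,0],0,1],[[0,0.365,0],0,1],[[0,0.375,0],0,1],[[0,0.375,0],0,1]]'; python3 d.py .6495,.1085,.352,3.005
```

```text
time: 22.08
tool_pos: [0.65, 0.1081, 0.3536]
tool_rot: [3.141, 0.003, 3.006]
contact_force: [5.2, -1.8, -2.1]
opening: 0.0159
grip_force: 12.0
t 22.07 [0.65   0.1081 0.3536] [3.141e+00 3.000e-03 3.006e+00] F [ 5.2 -1.8 -2.1] op 0.015871204154725812
.6495,.1085,.352,3.005 [0.0014 0.0008 0.0041] 0.0003
```

```bash
python3 -m jog '[[[0,0.004,0],0,1],[[0,0.004,0],0,1],[[0,0.004,0],0,1]]'|grep -E 'pos|cont'; python3 - <<'E'
from d import *
for c in('top','scene'):
  im=cams.read_camera(c)
  print([(np.round(d['position'],4),d['confidence']) for d in models.pinpoint('guard_fin',c)[:1]])
E
```

```text
tool_pos: [0.6502, 0.1084, 0.3536]
contact_force: [4.8, -4.8, -2.1]
[(array([0.6497, 0.1054, 0.1878]), 0.71)]
[(array([0.6496, 0.1092, 0.1898]), 0.78)]
```

The y force rose from 1.8 to 4.8 N with almost no motion, so the guard is at its stop, centred over the bay. Releasing and checking.

```bash
python3 -m jog '[[[0,0,0],0,0.6],[[0,0,0],0,0.6],[[0,0,0],0,0.6],[[0,0,-0.08],0,0.6],[[0,0,-0.2],0,0.6],[[0,0,-0.2],0,0.6],[[0.4,0.1,-0.2],0,0.6],[[0.8,0.1,-0.2],0,0.6],[[0.8,0.1,-0.2],0,0.6],[[0.8,0.1,-0.2],0,0.6],[[0.8,0.1,-0.2],0,0.6]]'; python3 - <<'E'
from d import *
for c in('top','scene'):
  im=cams.read_camera(c);cv2.imwrite(f'pics/{c}9.png',im[...,::-1])
  for n in('guard_fin','spare_white','rack_white','old_bottle'):print(c,n,[(np.round(d['position'],4),round(d['confidence'],2)) for d in models.pinpoint(n,c)[:2]])
E
```

```text
time: 24.02
tool_pos: [0.3459, 0.1895, 0.4329]
tool_rot: [3.141, -0.001, 3.005]
contact_force: [-0.2, 1.2, 0.1]
opening: 0.0365
grip_force: 0.0
top guard_fin [(array([0.6519, 0.1034, 0.1874]), 0.91), (array([ 0.6266, -0.001 ,  0.0108]), 0.36)]
top spare_white [(array([ 0.6283, -0.0007,  0.0095]), 0.74)]
top rack_white [(array([0.4763, 0.3425, 0.0064]), 0.89)]
top old_bottle [(array([0.4014, 0.3519, 0.0011]), 0.6), (array([ 6.341e-01,  2.000e-04, -2.400e-03]), 0.35)]
scene guard_fin [(array([0.6477, 0.1101, 0.1899]), 0.76)]
scene spare_white [(array([0.6476, 0.112 , 0.0017]), 0.73), (array([0.6494, 0.1088, 0.1896]), 0.59)]
scene rack_white [(array([0.478 , 0.3487, 0.0036]), 0.77)]
scene old_bottle [(array([3.978e-01, 3.575e-01, 1.000e-04]), 0.63)]
```

View pics/scene9.png

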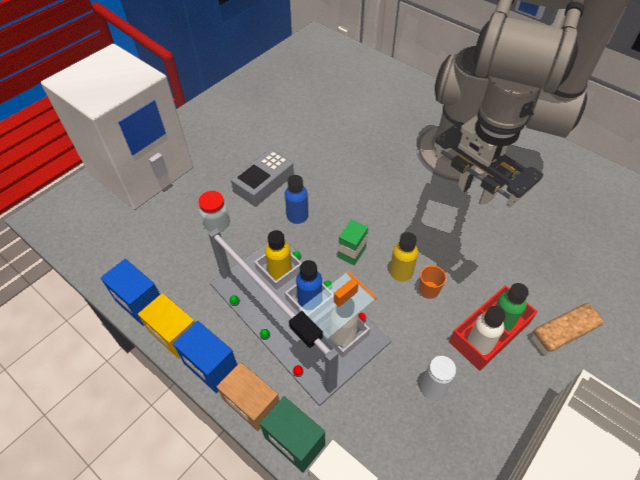

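View pics/top9.png

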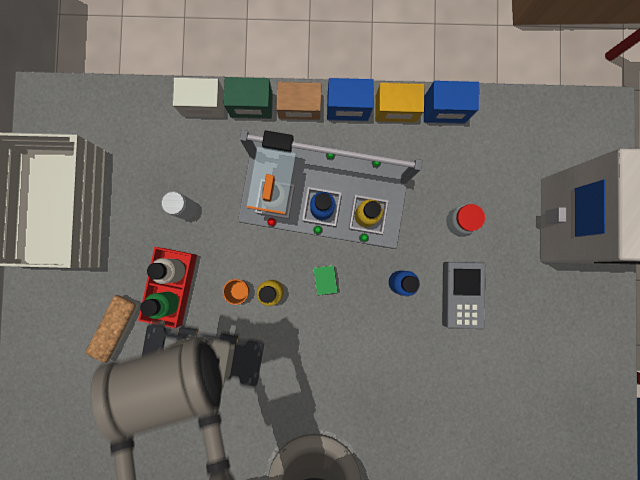

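Scene view: the spent white bottle stands upright in the crate at px (488,330). The fresh one is under the guard at px (345,325), with the fin right above it at (346,290). In the top view the fin is at (268,187), and everything else is where it was.

```bash
python3 -c "
from cell import robot
print(robot.hand_in())"
```

```text
the job is handed in; nothing more can be done
None
```

The job is handed in at about 24 s: the spent white bottle stands in the crate's free cell, the full white spare is in its bay, and the guard sits centred over it with nothing else moved; the judge's verdict was not shown.

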